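# Set out the bench for dilution plating

## Task

Set out the bench for dilution plating around the tube rack: stand the amber diluent bottle in the gap between the rack and the vortex mixer, and the empty white tip-discard beaker in the gap between the rack and the pipette-tip box, each about midway in its gap and in line with the rack's middle. Lay the larger dish flat on the bench in front of the rack (the robot's side), centred on it and a few centimetres off, and put the smaller dish centred on top of it. Set each thing down rather than drop it, knock nothing over, and leave the timer, the conical flask and the stack of wide plates where they are.

Things in the scene. Friction and masses are not known exactly. Their poses are not given: they have to be found in the camera images.
- bottle_center (a point): loose amber glass reagent bottle, round, standing upright, body 56 mm diameter up to 66 mm, shoulder above it, black screw cap 38 mm diameter, 100 mm high in all, about 0.2 kg. Point on its axis, half-way up (50 mm over its foot); z up.
- beaker_center (a point): loose empty white plastic beaker, open at the top, upright, 57 mm diameter at the foot, 58 mm near the top, 61 mm at the rim with a small pouring lip, 75 mm high, wall 2.5 mm, about 60 g. Point on its axis, half-way up (37.5 mm over its foot); z up.
- large_dish_center (a point): loose closed clear dish with straw-coloured agar, round, the larger of the two single small dishes: 60 mm diameter, 16 mm high, lying flat, about 35 g. Point at its centre, 8 mm over its underside; z up.
- small_dish_center (a point): loose closed clear dish with straw-coloured agar, round, the smaller one: 40 mm diameter, 12 mm high, lying flat, about 20 g. Point at its centre, 6 mm over its underside; z up.
- rack: blue test-tube rack with capped tubes, does not move, 80 mm (x) by 150 mm (y) by 64 mm high, tube caps up to 106 mm. Origin: centre of its underside, on the bench; its y runs along its length, its -x is its front, towards the robot. The vortex mixer stands off one end and the tip box off the other, either way round.
- vortex: white vortex mixer with a black rubber cup on top, does not move, 130 mm (x) by 110 mm (y), body 92 mm high, cup up to 120 mm. Origin: centre of its underside on the bench; its +y or its -y side faces the rack.
- tipbox: grey open box of pipette tips, does not move, 128 mm (x) by 88 mm (y), 71 mm high with the tips. Origin: centre of its underside on the bench; its +y or its -y side faces the rack.
- plate_stack: bystander: a stack of five wide plates, 90 mm diameter, 80 mm high, behind the rack, loose. Origin: centre of its underside.
- flask: bystander: conical glass flask with a metal cap, 84 mm diameter at the foot, 128 mm high, behind the rack, loose. Origin: centre of its underside.
- timer: bystander: flat white bench timer, 55 by 65 mm, 18 mm thick, lying nearest the robot, loose. Origin: centre of its underside.
Not all that is in view belongs to the job. Leave any purple or turquoise look-alike of the part that bears bottle_center alone. What is shaped like the part that bears small_dish_center but blue or pink is not meant.

How it is judged:
At the end, for the whole second after the job is handed in: Bottle and beaker upright in their gaps, within 25 mm of the rack's long middle line, 18 mm or more clear of both neighbours; large dish flat, within 20 mm of centred on the rack, 10 to 85 mm in front of it; small dish flat on it, centres within 10 mm; all released, at rest (x of bottle_center in the frame of rack between -0.025 and 0.025 m and (y of bottle_center in the frame of rack above 0.121 m or y of bottle_center in the frame of rack below -0.121 m) and (y of bottle_center in the frame of vortex above 0.101 m or y of bottle_center in the frame of vortex below -0.101 m) and horizontal distance between each of bottle_center, beaker_center and rack below 0.205 m and horizontal distance between bottle_center and vortex below 0.205 m and angle between each of bottle_center, beaker_center, large_dish_center, small_dish_center's own z axis and vertical below 0.1 rad and linear speed of each of bottle, beaker, large_dish, small_dish below 0.02 m/s and height (world z) of bottle_center between 0.044 and 0.056 m and x of beaker_center in the frame of rack between -0.025 and 0.025 m and (y of beaker_center in the frame of rack above 0.123 m or y of beaker_center in the frame of rack below -0.123 m) and (y of beaker_center in the frame of tipbox above 0.092 m or y of beaker_center in the frame of tipbox below -0.092 m) and horizontal distance between beaker_center and tipbox below 0.205 m and height (world z) of beaker_center between 0.0315 and 0.0435 m and x of large_dish_center in the frame of rack between -0.155 and -0.08 m and y of large_dish_center in the frame of rack between -0.02 and 0.02 m and height (world z) of large_dish_center between 0.002 and 0.014 m and horizontal distance between small_dish_center and large_dish_center below 0.01 m and height (world z) of small_dish_center between 0.016 and 0.028 m); the robot touches nothing.
It fails at once if the bottle, the beaker or a dish is dropped (falls some 3 cm or more out of the fingers) ((linear speed of bottle above 0.75 m/s and contact force between bottle and the fingers below 0.05 N) or (linear speed of beaker above 0.75 m/s and contact force between beaker and the fingers below 0.05 N) or (linear speed of large_dish above 0.75 m/s and contact force between large_dish and the fingers below 0.05 N) or (linear speed of small_dish above 0.75 m/s and contact force between small_dish and the fingers below 0.05 N)).
It fails at once if the bottle, the beaker or a dish is tipped over (angle between any of bottle_center, beaker_center, large_dish_center, small_dish_center's own z axis and vertical above 0.8 rad).
It fails at once if the stack of five wide plates is shifted by more than 20 mm (distance of plate_stack from where it was at the start of the episode above 0.02 m).
It fails at once if the conical flask is shifted by more than 20 mm (distance of flask from where it was at the start of the episode above 0.02 m).
It fails at once if the timer is shifted by more than 20 mm (distance of timer from where it was at the start of the episode above 0.02 m).
It also fails if it takes over 109 s, if anything falls off the work surface, if the arm or the gripper's body presses on something with over 40 N, if the wrist force passes 120 N, or if a joint passes its speed limit or range.

## Robot

A 6-joint arm with a two-finger parallel gripper is mounted at the origin on the work surface. World frame = base frame: x ahead of the robot, y to its left, z up, the work surface at z = 0. Lengths are in m, angles in rad, forces in N, time in s.
With the tool pointing down it reaches from about 0.4 to 0.825 m from the base axis. Payload 7 kg.
Tool frame: the origin (TCP) lies midway between the tips of the shut fingers; the grasp point (between the pads) lies 19 mm behind it; z points along the fingers, y is the line along which they close (so a half turn about z gives the same grasp; the last joint's range is limited). The gripper opens to 85 mm and grips with 20 to 120 N. Pads are 22 mm wide; open, the fingers measure 114 mm over their backs; the gripper's body (76 mm by 85 mm) begins 54 mm behind the grasp point. The pads swing forward as they close: fully open they stand 13 mm farther back than shut.
Start: joints at [-0.864, 0.359, 0.012, 0, -1.224, -0.288], TCP at [0.274, -0.617, 0.231] pointing down, gripper open.
Joint ranges: [-3.07, 3.07], [-1.43, 2.12], [-1.02, 1.25], [-3.03, 1.67], [-3.05, -0], [-3.03, 3.03]. Speed limits (rad/s): [2.39, 2.39, 3.01, 3.14, 3.14, 3.14].

## Interface

Orientations are given as [roll, pitch, yaw] about the fixed x, y, z axes, in that order (R = Rz(yaw) Ry(pitch) Rx(roll)).
In Python, from cell import arm, vision, order gives the robot as it stands.
- The arm moves only by the shell command python3 -m creep 'ROWS' [OPENING] [FORCE]. ROWS is JSON, a list of rows, each a list of 6 numbers: the shift along the world's x, y, z scaled (see below), then the turn, a rotation vector about the world's x, y, z scaled (see below). In form: [[dx, dy, dz, rx, ry, rz], ...]. A call has 1 to 8 rows; each row is the pose to reach, as a shift and turn from the pose commanded when the call began; what a row does not reach only later rows make up. The controller multiplies each number of a shift by 0.2 m and each number of a turn by 45 degrees. A row lasts 1/10 s, in which the tool goes at most 50 mm and 8.59 degrees, less where a joint would pass 70% of its speed; a pose out of reach is approached as far as the arm can. A call with a number of a shift or a turn outside -1 to 1 is refused whole. A call with a gripper value outside its range is refused whole. OPENING is the opening, from -1 (shut) to 1 (fully open), set as the call begins (- or left out, the last holds). The fingers move at their own pace and stop on an object; FORCE is the grip in N (left out, the last holds). Time passes only in rows, so rows that repeat a pose let the fingers close. It gives the time, the measured TCP pose, the force, the opening and the grip force at its end, in the units of the state.
- arm.sense(): the state, without advancing time (a new reading comes with each control period).
- vision.snapshot(name): name is "scene" or "top"; returns a dict with "img" (384x512x3 uint8, red, green, blue), "mtx" (3x3 intrinsics, pixels), "R" (3x3) and "t" (3): a world point X has camera coordinates R X + t. Camera axes: x right, y down, z forward; pixel columns grow to the right and rows downward; lengths in m; the calibration is good to about 2 mm. A picture is of the moment at which its call begins. There is no depth.
- order.sign_off(): hands the job in; it is judged then, once.
The state is a dict: "t": time; "q": joint angles; "joint_velocities": joint speeds; "joint_torque": joint torques, N m; "tcp_pos": TCP position; "orientation": TCP orientation; "contact_force": force on the tool from outside, world axes, zero at the start; "ft_torque": the same for the moment, N m; "finger_gap": finger opening in m; "grip_force": force on a finger pad.
Only numpy, scipy, OpenCV 4.12 (cv2) and the standard library are available. Lean on these libraries where they do the work, as an engineer would, in place of code of your own. Each camera call takes 0.05 s, during which the arm holds its last target. There are 200 camera calls.

## Working session

There is one attempt and no reset: what is moved stays moved. The work goes in short steps, Python scripts to look and compute and a shell command to move; the robot and the scene stay as the last step left them, time stands still between calls to the robot, and variables do not carry over. Pictures are saved under pics/ and viewed, at most 14 in all, crops included, and the job is handed in when it is done.

```bash
mkdir -p pics; ls
cat > h.py <<'E'
import numpy as np, cv2
from cell import arm, vision, order
def snap(n,f):
    s=vision.snapshot(n); cv2.imwrite(f,s["img"][:,:,::-1]); np.savez('last_'+n,**s); return s
def ray(s,u,v,z):
    d=s["R"].T@np.linalg.solve(s["mtx"],[u,v,1.]); c=-s["R"].T@s["t"]
    return c+d*(z-c[2])/d[2]
def proj(s,X):
    p=s["mtx"]@(s["R"]@np.array(X)+s["t"]); return p[:2]/p[2]
E
python3 - <<'E'
from h import *
for n in("top","scene"):
    s=snap(n,f'pics/{n}0.png'); print(n,-s["R"].T@s["t"],s["mtx"][0,0])
print(arm.sense())
E
```

```text
pics
top [0.42409406 0.02730252 1.11240073] 416.2707986294177
scene [0.8208512  0.52354726 1.01886839] 476.5377689338462
{'t': 0.1, 'q': array([-8.63880783e-01,  3.59292638e-01,  1.11794657e-02, -2.96177599e-04,
       -1.22411732e+00, -2.88099685e-01]), 'joint_velocities': array([ 7.59757825e-05, -2.13993726e-03,  7.06747785e-04,  1.15749547e-03,
       -3.61418125e-05,  2.21569199e-04]), 'joint_torque': array([-2.56407831e-03, -5.84763908e+01,  2.94107705e+01,  6.95463181e+00,
       -3.24661123e-03, -6.51061072e-08]), 'tcp_pos': array([ 0.27431033, -0.61628675,  0.23048686]), 'orientation': array([ 3.14013847e+00, -1.40557577e-04, -2.72287753e+00]), 'contact_force': array([-0.22331159,  0.12141535, -0.17012969]), 'ft_torque': array([0.03022324, 0.0234911 , 0.00709116]), 'grip_force': 0.0, 'finger_gap': 0.08521288073593618}
```

View pics/top0.png

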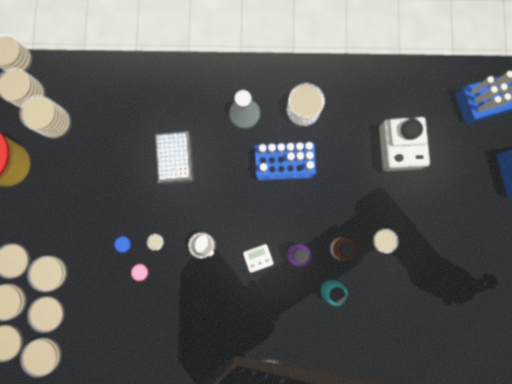

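View pics/scene0.png

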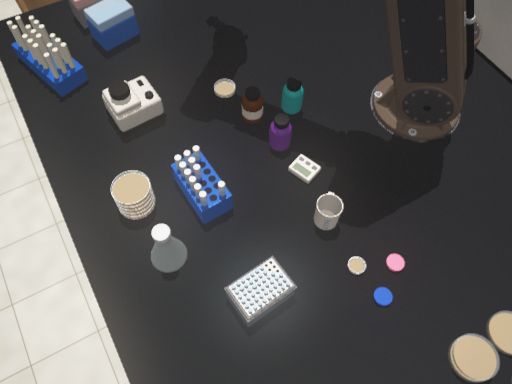

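Top view: timer (258,258); small-dish candidates are straw (155,242), blue (122,244) and pink (139,272), so the straw one. Bottle candidates are purple (299,255), amber (342,249) and turquoise (334,292), so the amber one. Large dish (386,241), beaker (202,245), rack (286,161), vortex (405,144), tip box (174,157). I'll check these in one close crop.

Run:
```python
from h import *
s=np.load('last_top.npz'); im=s["img"][:,:,::-1]
c=cv2.resize(im[105:305,105:435],None,fx=2.4,fy=2.4,interpolation=cv2.INTER_CUBIC)
c=np.clip(c*1.8,0,255).astype('uint8')
for k in range(0,330,20):
    cv2.putText(c,str(105+k),(int(k*2.4),10),0,.3,(0,255,255)); cv2.line(c,(int(k*2.4),0),(int(k*2.4),480),(70,70,0),1)
for k in range(0,200,20):
    cv2.putText(c,str(105+k),(0,int(k*2.4)),0,.3,(0,255,255)); cv2.line(c,(0,int(k*2.4)),(800,int(k*2.4)),(70,70,0),1)
cv2.imwrite('pics/crop1.png',c)
```

```text
(no output)
```

View pics/crop1.png

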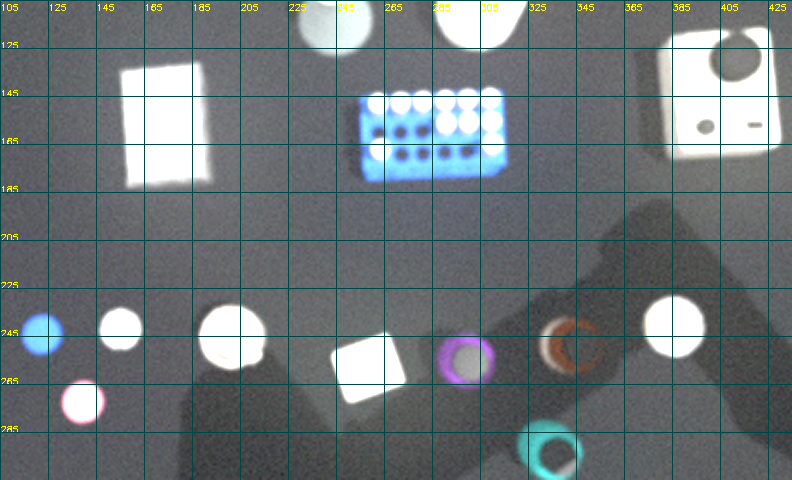

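The crop confirms amber bottle (342,249) with white label, straw large dish (385,241), straw small dish (155,242) and beaker (202,245). Next I'll get positions by matching model silhouettes to masks.

```bash
cat > meas.py <<'E'
from h import *
def cyl(*rz):
    a=np.linspace(0,2*np.pi,48,endpoint=False)
    return np.vstack([np.c_[r*np.cos(a),r*np.sin(a),0*a+z] for r,z in rz])
def box(x,y,h,x2=None):
    return np.array([[i*x/2,j*y/2,k] for i in(-1,1) for j in(-1,1) for k in(0,h)])
def cen(p):
    m=cv2.moments(p.astype(np.float32)); return np.array([m['m10'],m['m01']])/m['m00'],m['m00']
def fit(s,seed,M,lo,half,yaw=0,sat=0,z0=0):
    im=cv2.GaussianBlur(s["img"],(0,0),.6).astype(int); u,v=seed
    mx=im.max(2); mk=(mx>lo) if not sat else ((mx-im.min(2))>sat)
    mk=mk.astype(np.uint8); w=np.zeros_like(mk); w[v-half:v+half+1,u-half:u+half+1]=1; mk=mk*w
    n,l,st,_=cv2.connectedComponentsWithStats(mk); i=1+np.argmax(st[1:,4])
    pts=np.argwhere(l==i)[:,::-1]; h=cv2.convexHull(pts.astype(np.float32))[:,0]
    c,_=cen(h); ang=cv2.minAreaRect(h)[2]
    P=ray(s,u,v,z0); R=np.array([[np.cos(yaw),-np.sin(yaw),0],[np.sin(yaw),np.cos(yaw),0],[0,0,1]])
    for _ in range(12):
        q=np.array([proj(s,R@m+[P[0],P[1],z0]) for m in M],np.float32)
        hc,A=cen(cv2.convexHull(q)[:,0]); 
        P=P+ray(s,*(hc+(c-hc)),z0)-ray(s,*hc,z0)
    return P[:2].round(4),'area meas/model',st[i,4],round(A),'ang',round(ang,1)
E
python3 - <<'E'
from meas import *
t=np.load('last_top.npz'); s=np.load('last_scene.npz')
bot=cyl((.028,0),(.028,.066),(.019,.1)); bk=cyl((.0285,0),(.0305,.075)); ld=cyl((.03,0),(.03,.016)); sd=cyl((.02,0),(.02,.012))
for n,M,a,b,lo,h in(("bottle",bot,(342,249),(252,103),45,20),("beaker",bk,(202,245),(327,212),90,19),("ld",ld,(385,241),(224,88),75,18),("sd",sd,(155,242),(357,265),75,14),("timer",box(.055,.065,.018),(258,258),(305,168),80,20)):
    print(n,fit(t,a,M,lo,h),fit(s,b,M,lo,h+3))
print("rack",fit(t,(286,161),box(.08,.15,.064),0,38,sat=60))
print("vortex",fit(t,(405,144),box(.13,.11,.092),90,38))
print("tip",fit(t,(174,157),box(.128,.088,.071),90,35))
# background level around
for p in((300,220),(250,300),(345,270)): print(t["img"][p[1],p[0]])
E
```

```text
bottle (array([ 0.4107, -0.1848]), 'area meas/model', np.int32(501), 493, 'ang', 9.5) (array([ 0.3966, -0.2079]), 'area meas/model', np.int32(1273), 699, 'ang', 90.0)
beaker (array([0.4117, 0.1714]), 'area meas/model', np.int32(617), 519, 'ang', 90.0) (array([0.4096, 0.1682]), 'area meas/model', np.int32(875), 860, 'ang', 26.6)
ld (array([ 0.4327, -0.3045]), 'area meas/model', np.int32(555), 457, 'ang', 90.0) (array([ 0.4307, -0.3081]), 'area meas/model', np.int32(368), 354, 'ang', 90.0)
sd (array([0.4172, 0.3021]), 'area meas/model', np.int32(287), 196, 'ang', 45.0) (array([0.415 , 0.3008]), 'area meas/model', np.int32(318), 275, 'ang', 90.0)
timer (array([0.3813, 0.0287]), 'area meas/model', np.int32(700), 538, 'ang', 71.6) (array([0.3796, 0.027 ]), 'area meas/model', np.int32(617), 607, 'ang', 33.7)
rack (array([ 0.6336, -0.0355]), 'area meas/model', np.int32(1251), 2025, 'ang', 88.0)
vortex (array([ 0.6827, -0.344 ]), 'area meas/model', np.int32(2207), 3057, 'ang', 84.8)
tip (array([0.6396, 0.255 ]), 'area meas/model', np.int32(1785), 2037, 'ang', 86.4)
[55 57 59]
[40 36 38]
[41 44 44]
```

```bash
cat > ov.py <<'E'
from meas import *
def overlay(f,items,name,roi,k):
    s=np.load('last_'+name+'.npz'); x0,y0,x1,y1=roi
    c=cv2.resize(s["img"][y0:y1,x0:x1,::-1],None,fx=k,fy=k,interpolation=cv2.INTER_CUBIC); c=np.clip(c*1.3,0,255).astype('uint8')
    for M,x,y,yaw in items:
        R=np.array([[np.cos(yaw),-np.sin(yaw),0],[np.sin(yaw),np.cos(yaw),0],[0,0,1]])
        q=np.array([proj(s,R@m+[x,y,0]) for m in M]); z=M[:,2]
        for zz,col in ((z.min(),(0,255,0)),(z.max(),(0,0,255))):
            h=cv2.convexHull(((q[z==zz]-[x0,y0]+.5)*k).astype(np.int32)); cv2.polylines(c,[h],True,col,1)
    cv2.imwrite(f,c)
E
python3 - <<'E'
from ov import *
t=np.load('last_top.npz')
for u,v,z in((255,160,.064),(315.5,160,.064),(290,180.4,0),(290,142,.064)): print("rack",ray(t,u,v,z))
for u,v,z in((155.5,134,.071),(189,132,.071),(158.5,183,.071),(192.5,181,.071)): print("tip",ray(t,u,v,z))
it=[(box(.08,.15,.064),.634,-.0355,-.035),(box(.13,.11,.092),.683,-.344,.03),(box(.128,.088,.071),.64,.255,.05),(cyl((.028,0),(.019,.1)),.41,-.185,0)]
overlay('pics/ovt.png',it,'top',(145,95,440,275),2.6)
overlay('pics/ovs.png',it,'scene',(90,60,310,330),2.2)
E
```

```text
rack [0.63062681 0.04090883 0.064     ]
rack [ 0.63339117 -0.1135849   0.064     ]
rack [ 0.58903068 -0.05375358  0.        ]
rack [ 0.67922892 -0.04806726  0.064     ]
tip [0.69258334 0.29794267 0.071     ]
tip [0.69930336 0.21182912 0.071     ]
tip [0.5656439  0.28417354 0.071     ]
tip [0.57237268 0.19801367 0.071     ]
```

View pics/ovt.png

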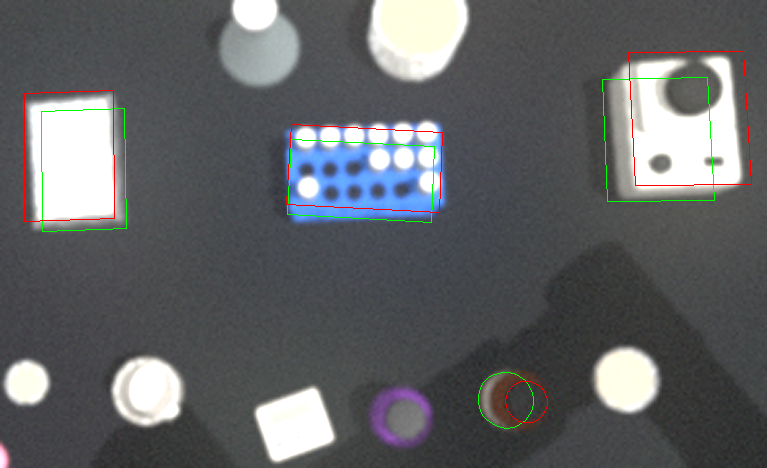

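View pics/ovs.png

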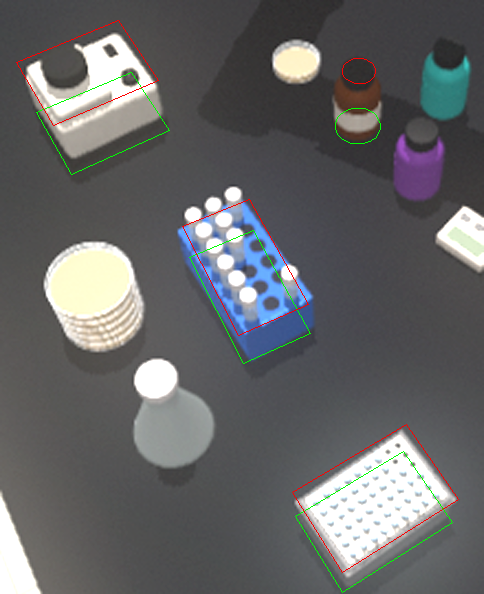

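The overlays show the sizes agree: rack about (0.634, -0.036) with yaw +0.035, vortex about (0.68, -0.344), tip box about (0.633, 0.25). The gap windows are 70–85 mm wide, so this is accurate enough. Targets are bottle (0.640, -0.200), beaker (0.629, 0.122) and dishes (0.519, -0.040). I'll start with the large dish at (0.432, -0.306).

```bash
python3 -m creep '[[0.2,0.25,0,0,0,-0.13],[0.4,0.5,0,0,0,-0.27],[0.6,0.75,0,0,0,-0.4],[0.79,1,0,0,0,-0.53],[0.79,1,0,0,0,-0.53],[0.79,1,0,0,0,-0.53]]' 1 30; python3 -m creep '[[0,0.25,0,0,0,0],[0,0.555,0,0,0,0],[0,0.555,-0.2,0,0,0],[0,0.555,-0.4,0,0,0],[0,0.555,-0.6,0,0,0],[0,0.555,-0.8,0,0,0],[0,0.555,-0.8,0,0,0]]'
```

```text
t: 0.7
tcp_pos: [0.4352, -0.4129, 0.2312]
orientation: [3.141, 0.0, -3.135]
contact_force: [-0.3, -0.3, -0.2]
finger_gap: 0.0856
grip_force: 0.0
t: 1.4
tcp_pos: [0.4285, -0.3045, 0.0666]
orientation: [3.138, -0.009, -3.14]
contact_force: [-0.5, 0.4, -0.1]
finger_gap: 0.0851
grip_force: 0.0
```

```bash
python3 -m creep '[[0,0,-0.1,0,0,0],[0,0,-0.2,0,0,0],[0,0,-0.25,0,0,0],[0,0,-0.3,0,0,0],[0,0,-0.3,0,0,0]]'
python3 - <<'E'
from ov import *
s=snap('scene','pics/x.png'); t=snap('top','pics/x.png')
print(arm.sense()['tcp_pos'])
it=[(cyl((.03,0),(.03,.016)),.432,-.306,0)]
overlay('pics/d1s.png',it,'scene',(150,30,310,150),3)
overlay('pics/d1t.png',it,'top',(320,190,450,300),3)
a=cv2.imread('pics/d1s.png'); b=cv2.imread('pics/d1t.png'); h=max(a.shape[0],b.shape[0])
p=lambda i: cv2.copyMakeBorder(i,0,h-i.shape[0],0,0,0)
c=np.hstack([p(a),p(b)]); cv2.imwrite('pics/d1.png',cv2.resize(c,None,fx=.9,fy=.9))
E
```

```text
t: 1.9
tcp_pos: [0.4323, -0.3057, 0.0111]
orientation: [3.141, -0.001, -3.139]
contact_force: [0.5, 1.0, 0.7]
finger_gap: 0.0852
grip_force: 0.0
[ 0.43291477 -0.30591043  0.01202816]
```

View pics/d1.png

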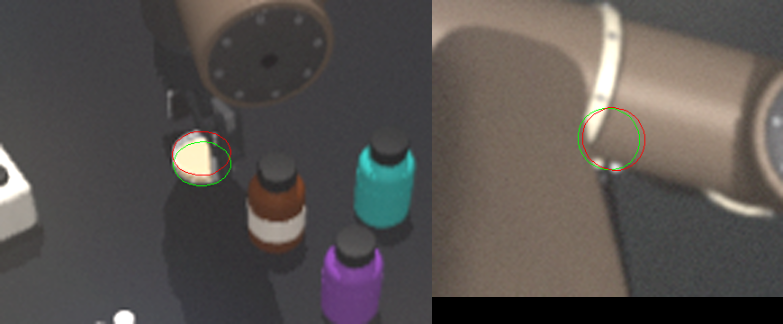

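The dish sits between the open fingers, with the right-hand finger clear of the amber bottle. Lower to about 3 mm and close.

```bash
python3 -m creep '[[0,0,-0.02,0,0,0],[0,0,-0.042,0,0,0],[0,0,-0.042,0,0,0],[0,0,-0.042,0,0,0]]'; python3 -m creep '[[0,0,0,0,0,0],[0,0,0,0,0,0],[0,0,0,0,0,0],[0,0,0,0,0,0],[0,0,0,0,0,0],[0,0,0,0,0,0],[0,0,0,0,0,0],[0,0,0,0,0,0]]' -1 25
```

```text
t: 2.4
tcp_pos: [0.4324, -0.3056, 0.0029]
orientation: [3.142, -0.0, -3.139]
contact_force: [-0.6, 0.9, 0.5]
finger_gap: 0.0854
grip_force: 0.0
t: 3.2
tcp_pos: [0.4326, -0.3057, 0.0034]
orientation: [-3.141, 0.0, -3.139]
contact_force: [-0.4, 1.8, 4.9]
finger_gap: 0.0588
grip_force: 26.0
```

```bash
python3 -m creep '[[0,0,0.1,0,0,0],[0,0,0.25,0,0,0],[0,0,0.4,0,0,0],[0,0,0.6,0,0,0],[0,0,0.8,0,0,0],[0,0,0.8,0,0,0],[0,0,0.8,0,0,0]]'; python3 -m creep '[[0.1,0.2,0,0,0,0],[0.2,0.4,0,0,0,0],[0.3,0.6,0,0,0,0],[0.433,0.8,0,0,0,0],[0.433,1,0,0,0,0],[0.433,1,0,0,0,0]]';  python3 -m creep '[[0,0.15,0,0,0,0],[0,0.328,0,0,0,0],[0,0.328,-0.2,0,0,0],[0,0.328,-0.4,0,0,0],[0,0.328,-0.55,0,0,0],[0,0.328,-0.65,0,0,0],[0,0.328,-0.65,0,0,0],[0,0.328,-0.65,0,0,0]]'
```

```text
t: 3.9
tcp_pos: [0.4329, -0.3057, 0.1638]
orientation: [-3.141, 0.003, -3.139]
contact_force: [-0.2, 0.0, -0.9]
finger_gap: 0.0587
grip_force: 27.2
t: 4.5
tcp_pos: [0.5188, -0.102, 0.161]
orientation: [3.141, -0.003, -3.135]
contact_force: [-0.3, -0.4, -0.4]
finger_gap: 0.0587
grip_force: 27.3
t: 5.3
tcp_pos: [0.5185, -0.0406, 0.0323]
orientation: [-3.141, -0.002, -3.139]
contact_force: [0.5, 1.3, 0.6]
finger_gap: 0.0586
grip_force: 27.4
```

Lower to the pick height (about 0.0035), release gently, then rise.

```bash
python3 -m creep '[[0,0,-0.04,0,0,0],[0,0,-0.08,0,0,0],[0,0,-0.11,0,0,0],[0,0,-0.13,0,0,0],[0,0,-0.144,0,0,0],[0,0,-0.144,0,0,0],[0,0,-0.144,0,0,0]]'; python3 -m creep '[[0,0,0,0,0,0],[0,0,0,0,0,0],[0,0,0,0,0,0],[0,0,0,0,0,0],[0,0,0,0,0,0],[0,0,0,0,0,0]]' 1;  python3 -m creep '[[0,0,0.1,0,0,0],[0,0,0.3,0,0,0],[0,0,0.55,0,0,0],[0,0,0.8,0,0,0],[0,0.2,0.8,0,0,0],[0,0.45,0.8,0,0,0],[0,0.7,0.8,0,0,0],[0,1,0.8,0,0,0]]'
```

```text
t: 6.0
tcp_pos: [0.5192, -0.04, 0.0042]
orientation: [-3.142, 0.0, -3.139]
contact_force: [0.3, -0.4, -0.5]
finger_gap: 0.0584
grip_force: 27.4
t: 6.6
tcp_pos: [0.5191, -0.0401, 0.0041]
orientation: [-3.142, -0.0, -3.139]
contact_force: [0.8, -0.2, 0.5]
finger_gap: 0.085
grip_force: 0.0
t: 7.4
tcp_pos: [0.5187, 0.1516, 0.1646]
orientation: [3.141, 0.001, -3.14]
contact_force: [1.3, -0.1, 0.7]
finger_gap: 0.0855
grip_force: 0.0
```

```bash
python3 -m creep '[[-0.13,0.18,0,0,0,0],[-0.26,0.36,0,0,0,0],[-0.4,0.54,0,0,0,0],[-0.515,0.708,0,0,0,0],[-0.515,0.708,-0.2,0,0,0],[-0.515,0.708,-0.4,0,0,0],[-0.515,0.708,-0.55,0,0,0],[-0.515,0.708,-0.55,0,0,0]]' 0.41
python3 - <<'E'
from meas import *
s=snap('scene','pics/x.png'); t=snap('top','pics/x.png')
ld=cyl((.03,0),(.03,.016)); sd=cyl((.02,0),(.02,.012))
for w,S in((t,'t'),(s,'s')):
    for n,M,p,z in(("ld",ld,(.519,-.04),0),("sd",sd,(.416,.3015),0)):
        u,v=proj(w,[*p,.008]).astype(int); print(S,n,fit(w,(u,v),M,75,18 if n=="ld" else 14))
E
```

```text
t: 8.2
tcp_pos: [0.4141, 0.2892, 0.0506]
orientation: [-3.136, -0.005, -3.139]
contact_force: [-0.3, -0.4, 0.7]
finger_gap: 0.0606
grip_force: 0.0
t ld (array([ 0.5201, -0.0408]), 'area meas/model', np.int32(568), 413, 'ang', 63.4)
t sd (array([0.4141, 0.2776]), 'area meas/model', np.int32(79), 195, 'ang', 90.0)
s ld (array([ 0.5179, -0.0441]), 'area meas/model', np.int32(512), 458, 'ang', 90.0)
s sd (array([0.4144, 0.3011]), 'area meas/model', np.int32(319), 275, 'ang', 18.4)
```

```bash
python3 -m creep '[[0,0,0,0,0,0],[0,0,0,0,0,0],[0,0,-0.05,0,0,0],[0,0,-0.1,0,0,0],[0,0,-0.1,0,0,0]]'
```

```text
t: 8.8
tcp_pos: [0.4154, 0.2906, 0.0327]
orientation: [-3.14, -0.002, -3.14]
contact_force: [0.2, -0.3, 0.1]
finger_gap: 0.0604
grip_force: 0.0
```

```bash
python3 -m creep '[[0,0.053,0,0,0,0],[0,0.053,0,0,0,0],[0,0.053,-0.05,0,0,0],[0,0.053,-0.1,0,0,0],[0,0.053,-0.144,0,0,0],[0,0.053,-0.144,0,0,0],[0,0.053,-0.144,0,0,0]]'; python3 -m creep '[[0,0,0,0,0,0],[0,0,0,0,0,0],[0,0,0,0,0,0],[0,0,0,0,0,0],[0,0,0,0,0,0],[0,0,0,0,0,0],[0,0,0,0,0,0],[0,0,0,0,0,0]]' -1 20
```

```text
t: 9.5
tcp_pos: [0.4159, 0.3018, 0.0048]
orientation: [-3.141, -0.001, -3.139]
contact_force: [-0.3, 0.8, 0.4]
finger_gap: 0.0604
grip_force: 0.0
t: 10.3
tcp_pos: [0.4163, 0.3023, 0.0057]
orientation: [3.141, 0.0, -3.139]
contact_force: [-0.6, -1.7, 5.7]
finger_gap: 0.0385
grip_force: 20.1
```

```bash
python3 -m creep '[[0,0,0.1,0,0,0],[0,0,0.25,0,0,0],[0,0,0.4,0,0,0],[0,0,0.6,0,0,0],[0,0,0.8,0,0,0],[0,0,0.8,0,0,0],[0,0,0.8,0,0,0]]'; python3 -m creep '[[0.1,-0.15,0,0,0,0],[0.2,-0.35,0,0,0,0],[0.3,-0.55,0,0,0,0],[0.4,-0.75,0,0,0,0],[0.515,-0.95,0,0,0,0],[0.515,-0.95,0,0,0,0],[0.515,-0.95,0,0,0,0]]';  python3 -m creep '[[0,-0.2,0,0,0,0],[0,-0.4,0,0,0,0],[0,-0.6,0,0,0,0],[0,-0.765,-0.1,0,0,0],[0,-0.765,-0.3,0,0,0],[0,-0.765,-0.5,0,0,0],[0,-0.765,-0.5,0,0,0],[0,-0.765,-0.5,0,0,0]]'
```

```text
t: 11.0
tcp_pos: [0.4162, 0.3026, 0.1661]
orientation: [3.139, 0.001, -3.139]
contact_force: [0.2, -1.4, -0.5]
finger_gap: 0.0384
grip_force: 20.2
t: 11.7
tcp_pos: [0.5186, 0.1106, 0.1635]
orientation: [-3.14, -0.003, 3.141]
contact_force: [0.1, 0.3, -0.5]
finger_gap: 0.0384
grip_force: 20.3
t: 12.5
tcp_pos: [0.5187, -0.0402, 0.0652]
orientation: [-3.141, -0.002, -3.137]
contact_force: [-0.1, 0.3, 0.3]
finger_gap: 0.0385
grip_force: 20.5
```

```bash
python3 -m creep '[[0,0,-0.06,0,0,0],[0,0,-0.12,0,0,0],[0,0,-0.17,0,0,0],[0,0,-0.17,0,0,0]]'
python3 - <<'E'
from ov import *
s=snap('scene','pics/x.png'); print(arm.sense()['tcp_pos'])
overlay('pics/d2.png',[(cyl((.03,0),(.03,.016)),.519,-.0415,0)],'scene',(150,80,310,230),4)
E
```

```text
t: 12.9
tcp_pos: [0.5182, -0.0409, 0.0301]
orientation: [-3.141, -0.002, -3.139]
contact_force: [-0.5, -0.5, -1.5]
finger_gap: 0.0382
grip_force: 20.5
[ 0.5186092  -0.04091315  0.03075813]
```

View pics/d2.png

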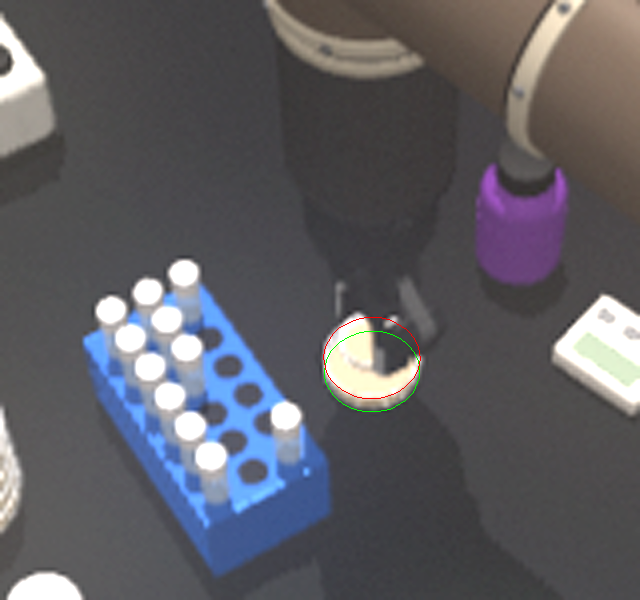

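The small dish hovers centred over the large one (around crop pixel 370,360). Lower 8 mm in small steps, watching the force.

```bash
python3 -m creep '[[0,0,-0.015,0,0,0],[0,0,-0.025,0,0,0],[0,0,-0.035,0,0,0],[0,0,-0.042,0,0,0],[0,0,-0.042,0,0,0],[0,0,-0.042,0,0,0]]'
```

```text
t: 13.55
tcp_pos: [0.5191, -0.0409, 0.0229]
orientation: [-3.142, 0.0, -3.139]
contact_force: [-0.1, 0.8, -0.8]
finger_gap: 0.0388
grip_force: 20.5
```

```bash
python3 -m creep '[[0,0,-0.006,0,0,0],[0,0,-0.006,0,0,0]]';  python3 -m creep '[[0,0,0,0,0,0],[0,0,0,0,0,0],[0,0,0,0,0,0],[0,0,0,0,0,0],[0,0,0,0,0,0],[0,0,0,0,0,0]]' 0.41; python3 -m creep '[[0,0,0.1,0,0,0],[0,0,0.25,0,0,0],[0,0,0.45,0,0,0],[0,0,0.7,0,0,0],[0,0.2,0.7,0,0,0],[0,0.45,0.7,0,0,0],[0,0.7,0.7,0,0,0],[0,0.7,0.7,0,0,0]]'
python3 - <<'E'
from meas import *
s=snap('scene','pics/x.png'); print(arm.sense()['tcp_pos'])
t=snap('top','pics/x.png')
bk=cyl((.0285,0),(.0305,.075))
for w in(t,s):
    u,v=proj(w,[.4107,.17,.04]).astype(int); print(fit(w,(u,v),bk,90,21))
E
```

```text
t: 13.75
tcp_pos: [0.5193, -0.0408, 0.0218]
orientation: [3.142, 0.0, -3.139]
contact_force: [-0.2, 0.5, 0.6]
finger_gap: 0.0384
grip_force: 20.5
t: 14.35
tcp_pos: [0.5191, -0.0409, 0.0217]
orientation: [-3.142, 0.0, -3.139]
contact_force: [0.4, -0.0, 0.5]
finger_gap: 0.0604
grip_force: 0.0
t: 15.15
tcp_pos: [0.5195, 0.1038, 0.1621]
orientation: [3.141, 0.002, -3.135]
contact_force: [-0.2, -1.4, 1.0]
finger_gap: 0.0602
grip_force: 0.0
[0.51904692 0.10182282 0.16178349]
(array([0.4115, 0.1711]), 'area meas/model', np.int32(624), 519, 'ang', 90.0)
(array([0.4092, 0.1681]), 'area meas/model', np.int32(884), 860, 'ang', 8.1)
```

```bash
python3 -m creep '[[-0.2,0.1,0,0,0,0],[-0.4,0.2,0,0,0,0],[-0.54,0.34,0,0,0,0],[-0.54,0.34,0,0,0,0],[-0.54,0.34,0,0,0,0],[-0.54,0.34,0,0,0,0]]' 1
```

```text
t: 15.85
tcp_pos: [0.4116, 0.1664, 0.1617]
orientation: [-3.142, 0.0, -3.14]
contact_force: [-0.3, 0.2, -0.3]
finger_gap: 0.0855
grip_force: 0.0
```

Nudge +3 mm in y, then descend from 0.1617 to 0.022.

```bash
python3 -m creep '[[-0.005,0.016,-0.1,0,0,0],[-0.005,0.016,-0.25,0,0,0],[-0.005,0.016,-0.4,0,0,0],[-0.005,0.016,-0.53,0,0,0],[-0.005,0.016,-0.63,0,0,0],[-0.005,0.016,-0.7,0,0,0],[-0.005,0.016,-0.7,0,0,0],[-0.005,0.016,-0.7,0,0,0]]'; python3 -m creep '[[0,0,0,0,0,0],[0,0,0,0,0,0],[0,0,0,0,0,0],[0,0,0,0,0,0],[0,0,0,0,0,0],[0,0,0,0,0,0],[0,0,0,0,0,0]]' -1 20
```

```text
t: 16.65
tcp_pos: [0.4106, 0.1695, 0.0216]
orientation: [-3.141, -0.001, -3.141]
contact_force: [0.3, -0.7, -0.3]
finger_gap: 0.0853
grip_force: 0.0
t: 17.35
tcp_pos: [0.4107, 0.171, 0.0225]
orientation: [3.141, 0.001, -3.138]
contact_force: [0.2, 0.3, 7.3]
finger_gap: 0.0584
grip_force: 15.1
```

```bash
python3 -m creep '[[0,0,0,0,0,0],[0,0,0.1,0,0,0],[0,0,0.25,0,0,0],[0,0,0.4,0,0,0],[0,0,0.55,0,0,0],[0,0,0.7,0,0,0],[0,0,0.7,0,0,0]]'; python3 -m creep '[[0.15,-0.1,0,0,0,0],[0.3,-0.24,0,0,0,0],[0.5,-0.24,0,0,0,0],[0.7,-0.24,0,0,0,0],[0.85,-0.24,0,0,0,0],[1,-0.24,0,0,0,0],[1,-0.24,0,0,0,0],[1,-0.24,0,0,0,0]]'; python3 -m creep '[[0.09,0,-0.1,0,0,0],[0.09,0,-0.25,0,0,0],[0.09,0,-0.4,0,0,0],[0.09,0,-0.53,0,0,0],[0.09,0,-0.6,0,0,0],[0.09,0,-0.6,0,0,0],[0.09,0,-0.6,0,0,0]]'
python3 - <<'E'
from ov import *
s=snap('scene','pics/x.png')
overlay('pics/d3.png',[(cyl((.0285,0),(.0305,.075)),.629,.122,0)],'scene',(150,130,330,330),3)
E
```

```text
t: 18.05
tcp_pos: [0.4117, 0.1718, 0.1656]
orientation: [3.137, 0.005, -3.138]
contact_force: [0.5, -0.3, -1.6]
finger_gap: 0.059
grip_force: 17.7
t: 18.85
tcp_pos: [0.6095, 0.1219, 0.16]
orientation: [-3.141, -0.003, -3.14]
contact_force: [0.1, -0.1, -1.0]
finger_gap: 0.0585
grip_force: 18.8
t: 19.55
tcp_pos: [0.6283, 0.1226, 0.0426]
orientation: [3.142, 0.001, -3.138]
contact_force: [0.9, 0.5, 0.3]
finger_gap: 0.0588
grip_force: 18.7
```

View pics/d3.png

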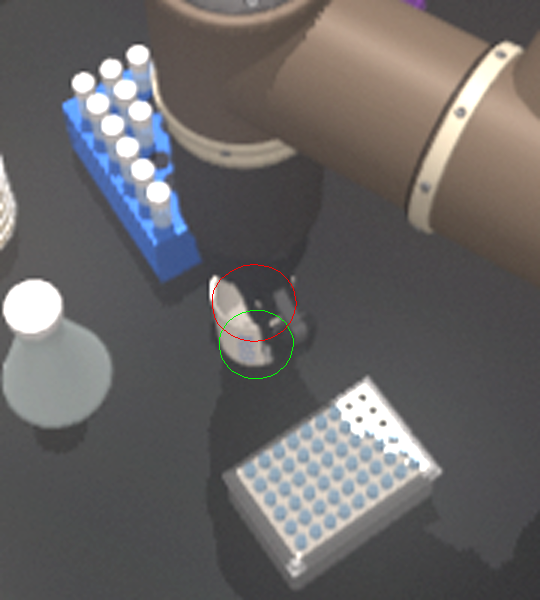

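The beaker is upright in the fingers, midway between rack and tip box and slightly above the bench. Set it down.

```bash
python3 -m creep '[[0,0,-0.03,0,0,0],[0,0,-0.06,0,0,0],[0,0,-0.08,0,0,0],[0,0,-0.095,0,0,0],[0,0,-0.102,0,0,0],[0,0,-0.102,0,0,0],[0,0,-0.102,0,0,0]]'; python3 -m creep '[[0,0,0,0,0,0],[0,0,0,0,0,0],[0,0,0,0,0,0],[0,0,0,0,0,0],[0,0,0,0,0,0],[0,0,0,0,0,0]]' 1; python3 -m creep '[[0,0,0.08,0,0,0],[0,0,0.2,0,0,0],[0,0,0.35,0,0,0],[0,0,0.5,0,0,0],[0,0,0.7,0,0,0],[0,0,0.9,0,0,0],[-0.2,0,0.9,0,0,0],[-0.4,0,0.9,0,0,0]]'
```

```text
t: 20.3
tcp_pos: [0.6286, 0.1227, 0.0226]
orientation: [3.141, 0.001, -3.139]
contact_force: [-3.8, 0.7, 9.9]
finger_gap: 0.0584
grip_force: 16.7
t: 20.9
tcp_pos: [0.628, 0.1223, 0.0212]
orientation: [-3.141, -0.0, -3.139]
contact_force: [-0.4, -0.0, 0.2]
finger_gap: 0.0855
grip_force: 0.0
t: 21.7
tcp_pos: [0.548, 0.1226, 0.2021]
orientation: [3.14, 0.002, -3.14]
contact_force: [-0.8, -0.5, -0.7]
finger_gap: 0.0854
grip_force: 0.0
```

```bash
python3 -m creep '[[0,-0.2,0,0,0,0],[0,-0.4,0,0,0,0],[0,-0.6,0,0,0,0],[0,-0.8,0,0,0,0],[0,-1,0,0,0,0],[0,-1,0,0,0,0]]'; python3 -m creep '[[-0.15,-0.15,0,0,0,0],[-0.3,-0.3,0,0,0,0],[-0.5,-0.45,0,0,0,0],[-0.69,-0.533,0,0,0,0],[-0.69,-0.533,0,0,0,0],[-0.69,-0.533,0,0,0,0],[-0.69,-0.533,-0.15,0,0,0],[-0.69,-0.533,-0.3,0,0,0]]'; python3 -m creep '[[0,0,0,0,0,0],[0,0,0,0,0,0]]'
python3 - <<'E'
from ov import *
s=snap('scene','pics/x.png'); print(arm.sense()['tcp_pos'])
overlay('pics/d4.png',[(cyl((.028,0),(.019,.1)),.41,-.184,0)],'scene',(180,50,330,180),4)
E
```

```text
t: 22.3
tcp_pos: [0.5474, -0.0812, 0.2012]
orientation: [-3.141, -0.0, 3.14]
contact_force: [0.6, 0.4, 0.1]
finger_gap: 0.0854
grip_force: 0.0
t: 23.1
tcp_pos: [0.412, -0.1837, 0.1414]
orientation: [-3.142, 0.003, -3.138]
contact_force: [-0.0, 0.3, -1.3]
finger_gap: 0.0853
grip_force: 0.0
t: 23.3
tcp_pos: [0.4109, -0.184, 0.1416]
orientation: [-3.141, -0.001, -3.138]
contact_force: [0.0, -0.3, 1.8]
finger_gap: 0.0854
grip_force: 0.0
[ 0.41138268 -0.18408089  0.14229344]
```

View pics/d4.png

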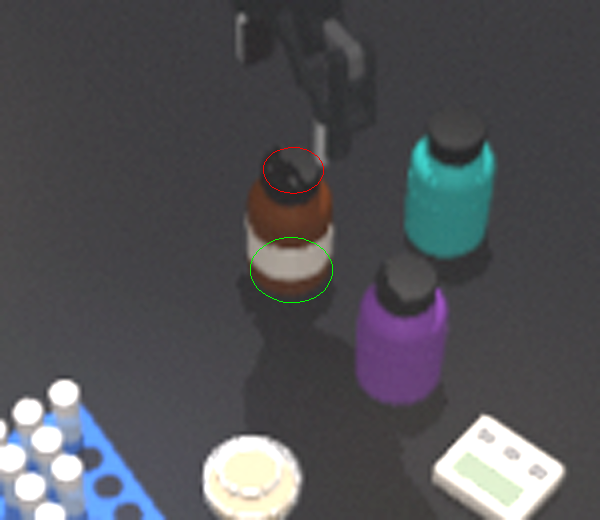

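The stacked dishes look centred (250,475). The amber bottle is under the gripper and matches the model to about 1 mm. Descend to z=0.034, staying clear of the cap, and grip.

```bash
python3 -m creep '[[0,0,-0.1,0,0,0],[0,0,-0.22,0,0,0],[0,0,-0.34,0,0,0],[0,0,-0.44,0,0,0],[0,0,-0.5,0,0,0],[0,0,-0.54,0,0,0],[0,0,-0.54,0,0,0],[0,0,-0.54,0,0,0]]'; python3 -m creep '[[0,0,0,0,0,0],[0,0,0,0,0,0],[0,0,0,0,0,0],[0,0,0,0,0,0],[0,0,0,0,0,0],[0,0,0,0,0,0],[0,0,0,0,0,0],[0,0,0,0,0,0]]' -1 40
```

```text
t: 24.15
tcp_pos: [0.4111, -0.1842, 0.0342]
orientation: [-3.141, 0.001, -3.139]
contact_force: [0.5, 0.0, 0.6]
finger_gap: 0.0852
grip_force: 0.0
t: 24.95
tcp_pos: [0.4107, -0.1844, 0.0343]
orientation: [-3.141, 0.002, -3.139]
contact_force: [-1.3, 1.3, 8.5]
finger_gap: 0.0552
grip_force: 41.0
```

```bash
python3 -m creep '[[0,0,0.1,0,0,0],[0,0,0.25,0,0,0],[0,0,0.4,0,0,0],[0,0,0.55,0,0,0],[0,0,0.7,0,0,0],[0,0,0.7,0,0,0]]'; python3 -m creep '[[0.15,-0.08,0,0,0,0],[0.3,-0.08,0,0,0,0],[0.5,-0.08,0,0,0,0],[0.7,-0.08,0,0,0,0],[0.85,-0.08,0,0,0,0],[1,-0.08,0,0,0,0],[1,-0.08,0,0,0,0],[1,-0.08,0,0,0,0]]'; python3 -m creep '[[0.145,0,-0.1,0,0,0],[0.145,0,-0.25,0,0,0],[0.145,0,-0.4,0,0,0],[0.145,0,-0.53,0,0,0],[0.145,0,-0.6,0,0,0],[0.145,0,-0.6,0,0,0],[0.145,0,-0.6,0,0,0]]'
python3 - <<'E'
from ov import *
s=snap('scene','pics/x.png')
overlay('pics/d5.png',[(cyl((.028,0),(.019,.1)),.64,-.2,0)],'scene',(80,40,280,230),3)
E
```

```text
t: 25.55
tcp_pos: [0.4123, -0.1846, 0.1775]
orientation: [-3.141, 0.008, -3.138]
contact_force: [0.3, -0.0, -0.7]
finger_gap: 0.0548
grip_force: 43.2
t: 26.35
tcp_pos: [0.6095, -0.2, 0.1717]
orientation: [3.141, -0.003, -3.139]
contact_force: [-0.5, -0.6, -1.3]
finger_gap: 0.055
grip_force: 43.3
t: 27.05
tcp_pos: [0.6393, -0.2004, 0.0543]
orientation: [-3.141, 0.001, -3.139]
contact_force: [0.1, -0.5, -0.7]
finger_gap: 0.0546
grip_force: 43.3
```

View pics/d5.png

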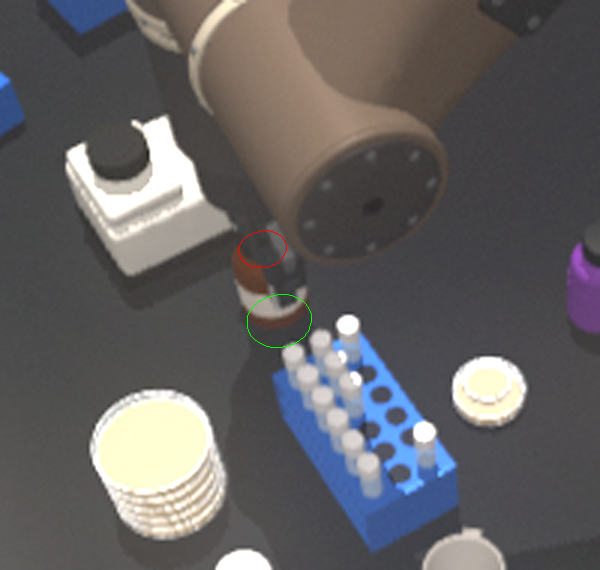

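The bottle is upright and central in the rack–vortex gap, 20 mm above the bench. Set it down, release and rise.

```bash
python3 -m creep '[[0,0,-0.03,0,0,0],[0,0,-0.06,0,0,0],[0,0,-0.08,0,0,0],[0,0,-0.092,0,0,0],[0,0,-0.099,0,0,0],[0,0,-0.099,0,0,0],[0,0,-0.099,0,0,0]]'; python3 -m creep '[[0,0,0,0,0,0],[0,0,0,0,0,0],[0,0,0,0,0,0],[0,0,0,0,0,0],[0,0,0,0,0,0],[0,0,0,0,0,0]]' 1; python3 -m creep '[[0,0,0.08,0,0,0],[0,0,0.2,0,0,0],[0,0,0.35,0,0,0],[0,0,0.5,0,0,0],[0,0,0.7,0,0,0],[0,0,0.9,0,0,0],[-0.2,0,0.9,0,0,0],[-0.4,0,0.9,0,0,0]]'; python3 -m creep '[[-0.2,-0.2,0,0,0,0],[-0.4,-0.4,0,0,0,0],[-0.6,-0.6,0,0,0,0],[-0.8,-0.8,0,0,0,0],[-0.8,-1,0,0,0,0],[-0.8,-1,0,0,0,0],[-0.8,-1,0,0,0,0]]'
python3 - <<'E'
from ov import *
s=snap('scene','pics/x.png'); t=snap('top','pics/x.png')
bot=cyl((.028,0),(.028,.066)); bk=cyl((.0285,0),(.0305,.075)); ld=cyl((.03,0),(.03,.016)); sd=cyl((.02,.016),(.02,.028))
it=[(bot,.64,-.2,0),(bk,.629,.122,0),(ld,.519,-.041,0),(sd,.519,-.041,0),(box(.08,.15,.064),.634,-.036,.035)]
overlay('pics/f_t.png',it,'top',(140,80,440,280),2.6)
overlay('pics/f_s.png',it,'scene',(90,60,330,330),2.2)
E
```

```text
t: 27.8
tcp_pos: [0.6388, -0.2002, 0.0344]
orientation: [-3.141, -0.0, -3.139]
contact_force: [-3.4, 1.1, 6.4]
finger_gap: 0.0552
grip_force: 44.2
t: 28.4
tcp_pos: [0.639, -0.2003, 0.0334]
orientation: [-3.142, -0.0, -3.139]
contact_force: [0.5, -0.3, 0.7]
finger_gap: 0.0855
grip_force: 0.0
t: 29.2
tcp_pos: [0.5592, -0.2001, 0.2144]
orientation: [-3.142, 0.002, -3.139]
contact_force: [-0.9, 0.3, -0.3]
finger_gap: 0.0856
grip_force: 0.0
t: 29.9
tcp_pos: [0.3981, -0.4018, 0.2133]
orientation: [3.142, -0.0, 3.141]
contact_force: [0.1, 0.6, 0.6]
finger_gap: 0.0851
grip_force: 0.0
```

View pics/f_t.png

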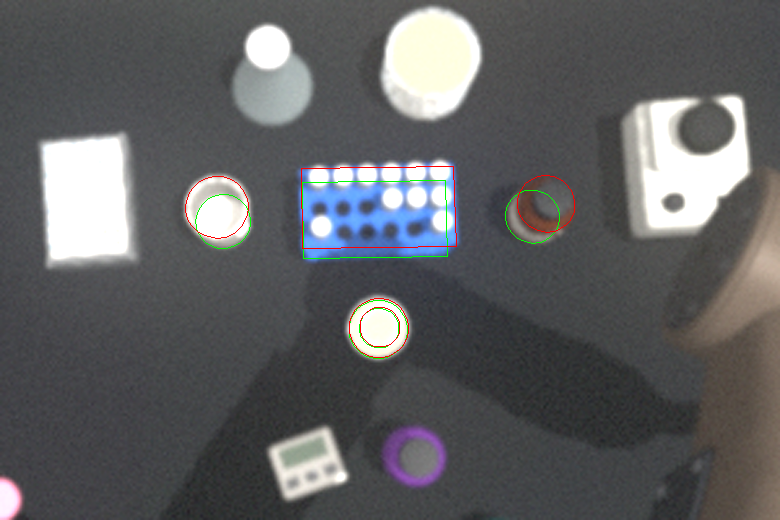

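View pics/f_s.png

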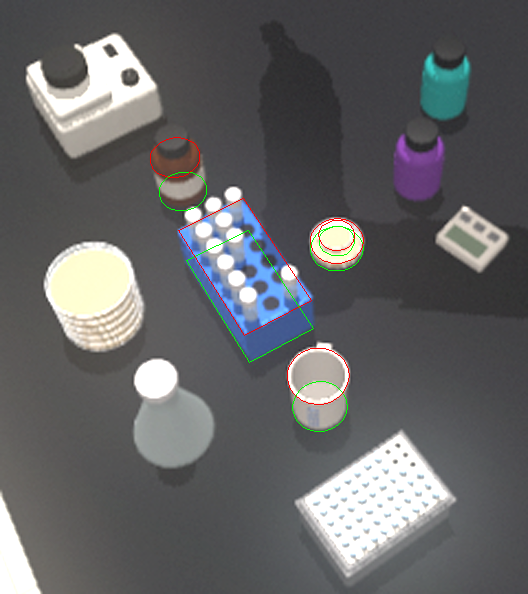

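Both views show the bottle, beaker and stacked dishes standing on their targets. The timer, flask and plate stack have not moved, and the arm is clear.

```bash
python3 -c "
from cell import order
print(order.sign_off())"
```

```text
the job is handed in; nothing more can be done
None
```

I handed the job in after about 30 s of robot time; the sign-off returned no verdict. The last pictures show the bottle and beaker upright in their gaps, the small dish centred on the large one in front of the rack, and the timer, flask and plate stack where they were.

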